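Set the bottle draining rack right

ROBOT

A 6-joint arm with a two-finger parallel gripper is mounted at the origin on the work surface. World frame = base frame: x ahead of the robot, y to its left, z up, the work surface at z = 0. Lengths are in m, angles in degrees, forces in N, time in s.
With the tool pointing down it reaches from about 0.375 to 0.9 m from the base axis. Payload 3.1 kg.
Tool frame: the origin (TCP) lies at the very end of the fingers, on their centre line; the grasp point (between the pads) lies 19 mm behind it; x points along the fingers, z is the direction in which the jaws open and shut, and the axes are right-handed (so a half turn about x gives the same grasp; the last joint's range is limited). The gripper opens to 87 mm and grips with 3 to 60 N. Pads are 19 mm wide; open, the fingers measure 117 mm over their backs; the gripper's body (75 mm by 190 mm) begins 51 mm behind the grasp point.
Start: joints at [56.121, 30.224, 82.088, -0, 67.689, -10.227], TCP at [0.251, 0.572, 0.223] pointing down, gripper open.
Joint ranges: [-176.69, 176.69], [-43.24, 126.21], [12.49, 139.97], [-82, 262], [0, 151.66], [-163.58, 163.58]. Speed limits (degrees/s): [159.86, 159.86, 180, 180, 180, 180].

INTERFACE

Orientations are given as a 3x3 rotation matrix whose columns are the frame's x, y, z axes.
In Python, from rig import bot gives the robot as it stands.
- The arm moves only by the tool send_rows, never from a script. Its arguments are lists of equal length, an entry for each row: "fingers": the opening, from 0 (shut) to 1 (fully open); "dp": the shift along the world's x, y, z in mm, a list of three; "turn": the turn, a rotation vector about the world's x, y, z in rad, a list of three. In form: {"fingers": [fingers, ...], "dp": [[tx, ty, tz], ...], "turn": [[rx, ry, rz], ...]}. A call has 1 to 10 rows; each row is the pose to reach, as a shift and turn from the pose measured when the call began; what a row does not reach only later rows make up. A row lasts 1/12 s, in which the tool goes at most 41.7 mm and 7.16 degrees, less where a joint would pass 70% of its speed; a pose out of reach is approached as far as the arm can. A call with a gripper value outside its range is refused whole. The fingers move at their own pace and stop on an object; the grip force is fixed at half the most. Time passes only in rows, so rows that repeat a pose let the fingers close. It gives the time, the measured TCP pose, the force and the opening at its end, in the units of the state.
- bot.read_state(): the state, without advancing time (a new reading comes with each control period).
- bot.capture(name): name is "scene" or "top" or "wrist"; returns a dict with "img" (480x640x3 uint8, blue, green, red), "z_map" (480x640 float32, m along the optical axis (not along the pixel's ray), 0 where there is no reading), "mtx" (3x3 intrinsics, pixels), "origin" and "orientation" of the camera in the world; the wrist camera has in their place "hand_eye" (4x4, takes a point from camera to tool coordinates, whose origin is the TCP and whose axes are the tool frame's). Camera axes: x right, y up, looking along -z (the intrinsics and any distortion apply to the point x, -y, -z); pixel columns grow to the right and rows downward; lengths in m; the calibration is good to about 2 mm. A picture is of the moment at which its call begins: read the wrist's pose just before it.
- bot.hand_in(): hands the job in, once; it reports no verdict.
The state is a dict: "time_s": time; "joint_positions": joint angles; "qvel": joint speeds; "tau": joint torques, N m; "position": TCP position; "tcp_rot": TCP orientation; "force": force on the tool from outside, world axes, zero at the start; "moment": the same for the moment, N m; "opening": opening from 0.0 (shut) to 1.0 (fully open).
Only numpy, scipy, OpenCV 4.12 (cv2) and the standard library are available. Lean on these libraries where they do the work, as an engineer would, in place of code of your own. Each camera call takes 0.05 s, during which the arm holds its last target.

TASK

Put the sloping draining rack right: take the white capped sample bottle off it and lay it flat in the free half of the green tub, turn round the amber bottle whose mouth points uphill, and lay the washed amber bottle from the mat in the place that has come free. In the end all three amber bottles must lie flat on the slope, straight down it, each with its open mouth downhill and resting against the stop bar. Set the bottles down without dropping them, and leave everything else where it is.

Things in the scene. Friction and masses are not known exactly. Their poses are not given: they have to be found in the camera images.
- deck: Sloping steel deck of the draining rack, fixed; it slopes down towards the robot at 0.35 rad. Origin on its surface midway across, under the stop bar's uphill face, 45 mm above the bench. x points uphill along the deck, y across (left seen from the robot), z square off it. Usable from x = 0 to 197 mm, y = -150 to 150 mm, between rims 16 mm high. Slippery: a bottle let go slides down to the bar
- stop_bar (a point): Middle of the uphill face of the stop bar (the ledge), axes as the deck's. A flat steel bar across the deck's whole width, 8 mm thick, 20 to 34 mm off the deck, so that it meets a lying bottle's mouth or base and water runs out under it. At the start three bottles rest against it, about 90 mm apart, at about y = -90, 0 and 90 mm, in any order
- bottle_reversed_centre (a point): Square bottle, 54 x 54 mm section, 140 mm long: body 95 mm from the base, shoulder, round 34 mm neck. Origin at its centre (70 mm from each end, 27 mm above what it lies on), x along it towards the open mouth. Amber, uncapped, empty, about 45 g. On the rack the wrong way round: base against the stop bar, mouth uphill
- bottle_reversed_mouth (a point): The reversed bottle: centre of its open mouth's rim, on its axis at the end, 70 mm from its centre; axes as at its centre
- bottle_washed_centre (a point): Square bottle, 54 x 54 mm section, 140 mm long: body 95 mm from the base, shoulder, round 34 mm neck. Origin at its centre (70 mm from each end, 27 mm above what it lies on), x along it towards the open mouth. Amber, uncapped, empty, about 45 g. Lying on the mat at any angle
- bottle_washed_mouth (a point): The washed bottle on the mat: centre of its open mouth's rim, on its axis at the end, 70 mm from its centre; axes as at its centre
- bottle_drained_centre (a point): Square bottle, 54 x 54 mm section, 140 mm long: body 95 mm from the base, shoulder, round 34 mm neck. Origin at its centre (70 mm from each end, 27 mm above what it lies on), x along it towards the open mouth. Amber, uncapped, empty, about 45 g. On the rack, already right, mouth against the stop bar; leave alone
- bottle_drained_mouth (a point): The bottle already right: centre of its open mouth's rim, on its axis at the end, 70 mm from its centre; axes as at its centre
- sample_bottle_centre (a point): Square bottle, 54 x 54 mm section, 140 mm long: body 95 mm from the base, shoulder, round 40 mm neck. Origin at its centre (70 mm from each end, 27 mm above what it lies on), x along it towards the cap. White, with white cap and blank label, full, about 300 g. On the rack, where it does not belong: base against the stop bar, cap uphill
- tub: Green open tub, fixed, left or right of the rack. 214 x 214 mm (232 mm over the lip), 47 mm tall, inner floor 210 x 210 mm, 4 mm above the bench. Origin at the centre of its underside, x and y along its sides, z up. A white bottle already lies in it, along x, at about y = -52 mm; the half at +y is free
- tub_bottle_centre (a point): Square bottle, 54 x 54 mm section, 140 mm long: body 95 mm from the base, shoulder, round 40 mm neck. Origin at its centre (70 mm from each end, 27 mm above what it lies on), x along it towards the cap. White, with white cap and blank label, full, about 300 g. Lies in the tub; leave alone
- mat: Grey-blue ribbed silicone mat, fixed, 180 x 180 x 4 mm, on the other side of the rack from the tub; origin at the centre of its underside
- beaker_small_centre (a point): Clear plastic beaker, 62 mm in diameter, 72 mm tall, standing between the robot and the rack, left of the middle; its centre, half-way up; leave alone
- round_bottle_centre (a point): White round capped bottle, 60 mm in diameter, 122 mm tall, standing between the robot and the rack, right of the middle; its centre, half-way up; leave alone
- wash_bottle_centre (a point): White wash bottle with blue cap and bent spout, 72 mm in diameter, 190 mm tall, standing at the back left; point on its axis 78 mm above the bench; leave alone
- beaker_large_centre (a point): Clear plastic beaker, 90 mm in diameter, 118 mm tall, standing at the back right; its centre, half-way up; leave alone
Things that resemble listed ones, but are neither listed nor needed, are in the scene too. What is shaped like the part that bears sample_bottle_centre but blue is not meant.

How it is judged (in metres and radians):
At the end, for the whole second after the job is handed in: All three amber bottles lie flat on the deck, within 0.14 rad of straight down it, mouth downhill and within 6 mm of the stop bar; the white sample bottle lies flat (0.1 rad) on the tub's floor, centre within 80 mm of its middle in x and y; all at rest, bystanders shifted under 20 to 30 mm (x of bottle_reversed_mouth in the frame of deck between -0.004 and 0.006 m and angle between the x axis of each of bottle_reversed_centre, bottle_washed_centre, bottle_drained_centre and the x axis of deck, either way round below 0.14 rad and x of each of bottle_reversed_centre, bottle_washed_centre, bottle_drained_centre in the frame of deck above 0.055 m and z of bottle_reversed_centre in the frame of deck between 0.021 and 0.033 m and y of bottle_reversed_centre in the frame of deck between -0.126 and 0.126 m and x of bottle_washed_mouth in the frame of deck between -0.004 and 0.006 m and z of bottle_washed_centre in the frame of deck between 0.021 and 0.033 m and y of bottle_washed_centre in the frame of deck between -0.126 and 0.126 m and x of bottle_drained_mouth in the frame of deck between -0.004 and 0.006 m and z of bottle_drained_centre in the frame of deck between 0.021 and 0.033 m and y of bottle_drained_centre in the frame of deck between -0.126 and 0.126 m and x of sample_bottle_centre in the frame of tub between -0.08 and 0.08 m and y of sample_bottle_centre in the frame of tub between -0.08 and 0.08 m and z of sample_bottle_centre in the frame of tub between 0.025 and 0.037 m and angle between sample_bottle_centre's own x axis and vertical between 1.47 and 1.67 rad and linear speed of each of bottle_reversed, bottle_washed, sample_bottle below 0.02 m/s); the robot touches nothing.
It fails at once if the amber bottle that already drains correctly is shifted by more than 20 mm (distance of bottle_drained_centre from where it was at the start of the episode above 0.02 m).
It fails at once if the bottle that already lies in the tub is shifted by more than 30 mm (distance of tub_bottle_centre from where it was at the start of the episode above 0.03 m).
It fails at once if a beaker, the round bottle or the wash bottle is shifted by more than 30 mm or knocked over (distance of any of beaker_small_centre, beaker_large_centre, round_bottle_centre, wash_bottle_centre from where it was at the start of the episode above 0.03 m).
It fails at once if a bottle is dropped or thrown (faster than 0.75 m/s with no finger on it) ((linear speed of bottle_reversed above 0.75 m/s and contact force between the fingers and bottle_reversed below 0.01 N) or (linear speed of bottle_washed above 0.75 m/s and contact force between the fingers and bottle_washed below 0.01 N) or (linear speed of sample_bottle above 0.75 m/s and contact force between the fingers and sample_bottle below 0.01 N)).
It also fails if it takes over 67 s, if anything falls off the work surface, if the arm or the gripper's body presses on something with over 40 N, if the wrist force passes 120 N, or if a joint passes its speed limit or range.

## Working session

There is one attempt and no reset: what is moved stays moved. The work goes in short steps, Python scripts to look and compute and a tool call to move; the robot and the scene stay as the last step left them, time stands still between calls to the robot, and variables do not carry over. Pictures are saved under pics/ and viewed, and the job is handed in when it is done.

Besides the shell and the picture viewer there is one more tool, called after "Request:" as name(argument=value, ...) on one line, values as JSON. send_rows: Moves the arm, as the interface text tells. Its arguments: {"type":"object","properties":{"fingers":{"type":"array","items":{"type":"number"}},"dp":{"type":"array","items":{"type":"array","items":{"type":"number"}}},"turn":{"type":"array","items":{"type":"array","items":{"type":"number"}}}},"required":["fingers","dp","turn"]}

```bash
ls; mkdir -p pics; python3 - <<'E'
from rig import bot
import cv2
s=bot.read_state();print(s)
for n in("scene","top"):
    c=bot.capture(n);cv2.imwrite(f"pics/{n}0.png",c["img"]);print(n,c["mtx"],c["origin"],c["orientation"])
E
```

```text
pics
{'time_s': 0.0, 'joint_positions': array([ 5.61203838e+01,  3.02784379e+01,  8.21575362e+01, -1.36884357e-03,
        6.76885486e+01, -1.02269236e+01]), 'qvel': array([-0.022033  ,  0.06865183, -0.1043191 ,  0.10098923,  0.13174733,
       -0.03477285]), 'tau': array([-1.05280436e-03, -4.40046859e+01, -1.76584375e+01,  6.31910353e-02,
        5.82615752e-02, -1.63862578e-04]), 'position': array([0.25030022, 0.57188139, 0.22157091]), 'tcp_rot': array([[-1.19317278e-03, -9.15997589e-01,  4.01181996e-01],
       [-1.81664250e-03,  4.01183605e-01,  9.15995860e-01],
       [-9.99997638e-01,  3.64137059e-04, -2.14272151e-03]]), 'force': array([-0.77930763, -0.68322744, -0.65273786]), 'moment': array([ 0.01432268, -0.03072354,  0.01776277]), 'opening': 1.0002704434392413}
scene [[484.86648318   0.         323.53728125]
 [  0.         484.86648318 240.92222606]
 [  0.           0.           1.        ]] [ 0.98963755 -0.49949339  0.73528453] [[ 0.68322278 -0.47048271  0.55843769]
 [ 0.73017956  0.44717154 -0.51659987]
 [-0.00666614  0.76071259  0.64905464]]
top [[454.64258627   0.         323.8611597 ]
 [  0.         454.64258627 239.14876675]
 [  0.           0.           1.        ]] [ 0.36812683 -0.01821153  1.03326354] [[ 0.0224711   0.99605397 -0.08585761]
 [-0.9991844   0.01949352 -0.0353629 ]
 [-0.03354969  0.08658223  0.99567964]]
```

View pics/scene0.png

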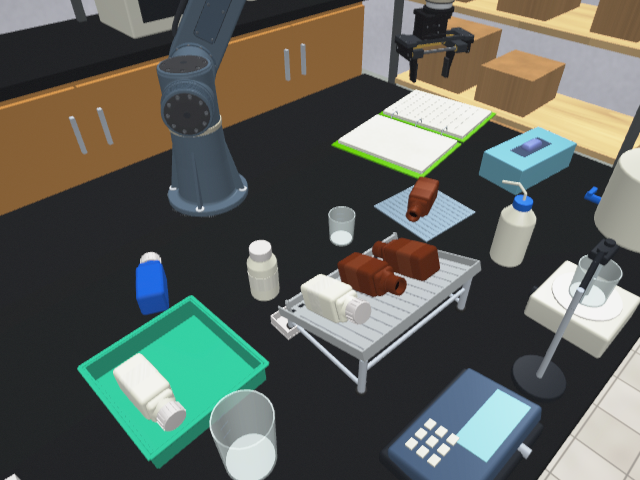

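View pics/top0.png

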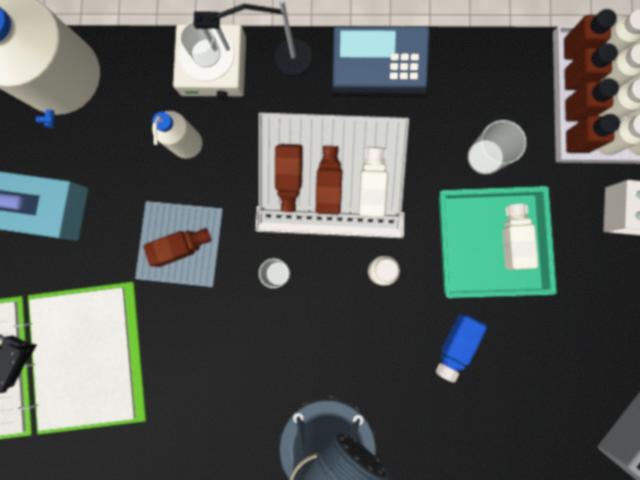

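The top view shows these things:
- **Drained bottle:** amber at (290,178), mouth towards the bar, so it's already right.
- **Reversed bottle:** amber at (329,180), mouth uphill.
- **Sample bottle:** white with a white cap, on the rack at (373,180).
- **Tub bottle:** white, at (520,237).
- **Decoy:** the blue bottle at (462,345).
- **Washed bottle:** on the mat at (178,247).

Next I'll measure with depth.

```bash
cat > h.py <<'E'
from rig import bot
import numpy as np, cv2
def cloud(c):
    d=c["z_map"];K=c["mtx"];v,u=np.mgrid[0:480,0:640]
    P=np.stack([(u-K[0,2])/K[0,0]*d,-(v-K[1,2])/K[1,1]*d,-d],-1)
    W=P@np.array(c["orientation"]).T+np.array(c["origin"]); W[d<=0]=np.nan
    return W
E
python3 - <<'E'
from h import *
c=bot.capture("top");np.savez("top0.npz",**c);W=cloud(c);im=c["img"];np.set_printoptions(precision=4,suppress=True)
cv2.imwrite("pics/crop_rack.png",cv2.resize(im[100:250,130:420],None,fx=2.75,fy=2.75,interpolation=cv2.INTER_CUBIC))
cv2.imwrite("pics/crop_tub.png",cv2.resize(im[170:310,420:570],None,fx=4,fy=4,interpolation=cv2.INTER_CUBIC))
for u,v in [(265,140),(309,140),(350,130),(400,140),(309,195),(350,200),(397,200),(288,165),(329,192),(373,190),(460,220),(480,280),(520,250),(150,215),(205,275),(170,250),(274,272),(384,270),(330,222),(330,214),(330,230)]: print(u,v,W[v,u])
hsv=cv2.cvtColor(im,cv2.COLOR_BGR2HSV)
amb=((hsv[...,0]<12)&(hsv[...,1]>120)&(hsv[...,2]>30)).astype(np.uint8)
n,l,st,ce=cv2.connectedComponentsWithStats(amb)
for i in range(1,n):
    if st[i,4]>200:
        p=W[l==i];p=p[~np.isnan(p).any(1)];print("amber",st[i],ce[i],p.min(0),p.max(0),np.median(p,0))
E
```

```text
265 140 [0.6581 0.145  0.0938]
309 140 [0.6576 0.051  0.0991]
350 130 [ 0.6787 -0.0348  0.1033]
400 140 [ 0.6596 -0.1395  0.1   ]
309 195 [0.5484 0.0511 0.0556]
350 200 [ 0.5393 -0.0384  0.053 ]
397 200 [ 0.5402 -0.1397  0.0574]
288 165 [0.5951 0.0898 0.1321]
329 192 [0.5446 0.0061 0.1137]
373 190 [ 0.5499 -0.0836  0.1151]
460 220 [ 0.5059 -0.2876  0.0069]
480 280 [ 0.3722 -0.3308  0.0084]
520 250 [ 0.4371 -0.3987  0.061 ]
150 215 [0.5048 0.4213 0.0059]
205 275 [0.3696 0.2872 0.0047]
170 250 [0.422  0.3507 0.0579]
274 272 [0.3799 0.1297 0.0043]
384 270 [ 0.3873 -0.1067  0.1256]
330 222 [0.4925 0.0045 0.0351]
330 214 [0.502  0.0035 0.0935]
330 230 [0.4781 0.0048 0.0033]
amber [ 565   16   49  136 4132] [584.9748  86.5559] [ 0.6593 -0.5729  0.0178] [ 0.9297 -0.5178  0.1317] [ 0.8055 -0.5256  0.086 ]
amber [ 276  145   25   66 1406] [287.9431 173.995 ] [0.5092 0.0657 0.0782] [0.6357 0.1157 0.146 ] [0.58   0.0905 0.1252]
amber [ 317  147   24   67 1349] [328.7658 182.6746] [ 0.5038 -0.0165  0.0958] [0.6342 0.0311 0.1386] [0.5613 0.0066 0.1192]
amber [ 145  230   65   36 1338] [174.3595 246.4574] [0.389  0.2721 0.0176] [0.4705 0.4069 0.064 ] [0.4305 0.3432 0.0576]
```

```bash
python3 - <<'E'
from h import *
c=bot.capture("scene");np.savez("scene0.npz",**c);im=c["img"]
cv2.imwrite("pics/crop_scene.png",cv2.resize(im[160:400,260:500],None,fx=2.5,fy=2.5,interpolation=cv2.INTER_CUBIC))
E
```

```text
(no output)
```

View pics/crop_rack.png

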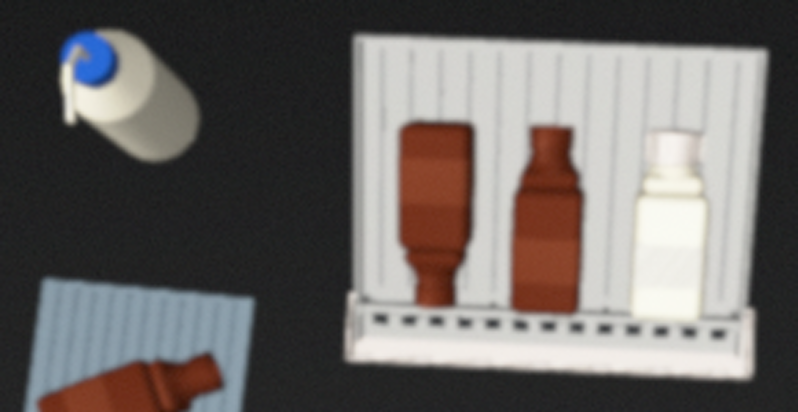

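View pics/crop_scene.png

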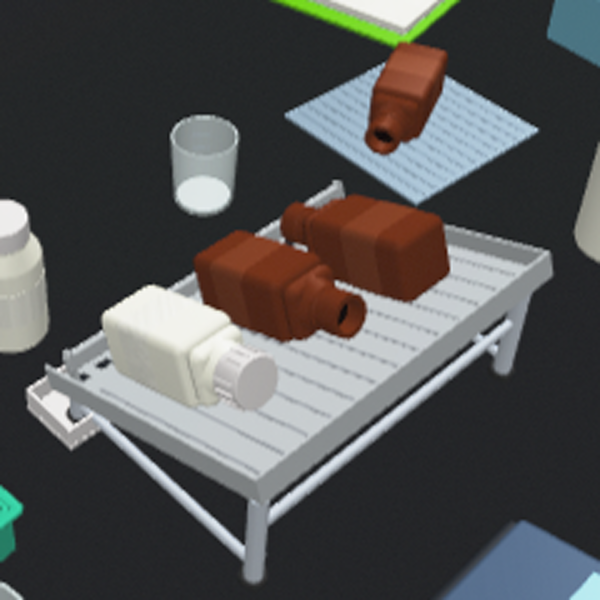

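```bash
cat > deck.py <<'E'
from h import *
np.set_printoptions(precision=4,suppress=True)
for nm in("top","scene"):
    c=dict(np.load(nm+"0.npz"));W=cloud(c);im=c["img"]
    # deck pts: within region near plane guess
    z0=0.045+np.tan(.35)*(W[...,0]-0.51)
    roi=(W[...,0]>.52)&(W[...,0]<.68)&(W[...,1]>-.13)&(W[...,1]<.15)&(abs(W[...,2]-z0)<.012)
    P=W[roi]
    for it in range(4):
        A=np.c_[P[:,0],P[:,1],np.ones(len(P))];k=np.linalg.lstsq(A,P[:,2],rcond=None)[0];r=A@k-P[:,2]
        P=P[abs(r)<2.0*r.std()+.0005]
    n=np.array([-k[0],-k[1],1]);n/=np.linalg.norm(n)
    print(nm,len(P),"plane",k,"n",n,"tilt",np.arccos(n[2]),"az",np.degrees(np.arctan2(-n[1],-n[0])),r.std())
    hsv=cv2.cvtColor(im,cv2.COLOR_BGR2HSV)
    amb=(hsv[...,0]<12)&(hsv[...,1]>120)&(hsv[...,2]>30)
    ex=np.array([n[2],0,-n[0]]);ex-=n*(ex@n);ex/=np.linalg.norm(ex);ey=np.cross(n,ex)
    O=np.array([.5,0,0]);O[2]=k@[.5,0,1]
    D=np.stack([(W-O)@ex,(W-O)@ey,(W-O)@n],-1)
    inside=(abs(D[...,1])<.16)&(D[...,0]>-.03)&(D[...,0]<.2)
    for lo,hi in((.05,.14),(-.045,.05),(-.13,-.045)):
        m=inside&(D[...,1]>lo)&(D[...,1]<hi)&(D[...,2]>.047)&(D[...,2]<.065)&(D[...,0]>.005)
        q=D[m];
        print("top face",len(q),"x",np.percentile(q[:,0],[1,99]),"y",np.percentile(q[:,1],[1,50,99]),"z",np.median(q[:,2]),cv2.minAreaRect((q[:,:2]*1000).astype(np.float32)))
    # top-of-bar
    m=(abs(D[...,1])<.16)&(D[...,0]>-.03)&(D[...,0]<.02)&(D[...,2]>.02)&(D[...,2]<.04)
    m&=~amb;q=D[m];print("bar",len(q),np.percentile(q[:,0],[5,50,95]),np.percentile(q[:,2],[5,50,95]))
    # yaw: uphill edge, per y slice
    m=(D[...,0]>.12)&(D[...,0]<.25)&(abs(D[...,2])<.03)
    e=[]
    for y in np.arange(-.12,.14,.02):
        s=D[m&(abs(D[...,1]-y)<.01)]
        if len(s):e.append((y,s[:,0].max()))
    e=np.array(e);print("uphill edge slope",np.polyfit(e[:,0],e[:,1],1))
    q=D[m&(D[...,0]<.19)]; print("y extents",np.percentile(q[:,1],[1,99]) )
    # mat bottle, tub bottle, white
    m=amb&(W[...,1]>.2)&(W[...,2]>.054)&(W[...,0]<.6);q=W[m];print("mat top",len(q),cv2.minAreaRect((q[:,:2]*1000).astype(np.float32)))
    q=W[amb&(W[...,1]>.2)&(W[...,0]<.6)];print("mat all",cv2.minAreaRect((q[:,:2]*1000).astype(np.float32)),q[:,2].max())
    g=(hsv[...,0]>65)&(hsv[...,0]<90)&(hsv[...,1]>100)&(W[...,1]<-.2)
    q=W[g&(W[...,2]<.015)];print("tub floor",len(q),cv2.minAreaRect((q[:,:2]*1000).astype(np.float32)),q[:,2].mean())
    q=W[g&(W[...,2]>.042)];print("tub lip",len(q),cv2.minAreaRect((q[:,:2]*1000).astype(np.float32)),q[:,2].max(),q.min(0),q.max(0))
    m=(hsv[...,1]<60)&(W[...,1]<-.22)&(W[...,1]>-.47)&(W[...,0]>.33)&(W[...,0]<.56)&(W[...,2]>.05)&(W[...,2]<.07);q=W[m];print("tub bottle",cv2.minAreaRect((q[:,:2]*1000).astype(np.float32)))
E
python3 deck.py
```

```text
top 5542 plane [ 0.3649 -0.01   -0.1427] n [-0.3428  0.0094  0.9394] tilt 0.35002042712837694 az -1.573309335621322 0.0016569666256242312
top face 1311 x [0.0544 0.16  ] y [0.0655 0.0919 0.1192] z 0.053297864259240886 ((105.16761779785156, 92.29456329345703), (54.061180114746094, 111.10459899902344), 88.92683410644531)
top face 1279 x [0.0209 0.1254] y [-0.0185  0.0076  0.0345] z 0.05340929598116127 ((88.4861831665039, 7.991167068481445), (137.78001403808594, 53.78302001953125), 0.26558658480644226)
top face 1319 x [0.0185 0.145 ] y [-0.1105 -0.0845 -0.058 ] z 0.05325497568056123 ((84.57672119140625, -84.60877990722656), (54.184566497802734, 136.401123046875), 88.5323486328125)
bar 462 [0.0094 0.0146 0.0193] [0.0269 0.0335 0.0362]
uphill edge slope [0.0241 0.2177]
y extents [-0.6145  0.3501]
mat top 961 ((426.6678466796875, 354.08209228515625), (51.189266204833984, 101.79637145996094), 22.407508850097656)
mat all ((432.97088623046875, 338.564697265625), (51.21916198730469, 135.26246643066406), 22.266551971435547) 0.0639842929812009
tub floor 7393 ((460.4183349609375, -370.71136474609
[... 1172 characters left out ...]
-0.3884  0.3193]
mat top 449 ((430.0680236816406, 355.38543701171875), (52.13888931274414, 108.27462768554688), 23.862573623657227)
mat all ((436.4618225097656, 340.34014892578125), (53.361820220947266, 141.09571838378906), 22.40943145751953) 0.06186574302587011
tub floor 8900 ((430.78350830078125, -345.20794677734375), (272.8750915527344, 250.46263122558594), 3.3506557941436768) 0.004235702474363089
tub lip 3254 ((476.2964172363281, -354.25177001953125), (274.99365234375, 232.5928192138672), 3.0227928161621094) 0.11952913740954307 [ 0.3333 -0.4769  0.042 ] [ 0.6129 -0.2336  0.1195]
tub bottle ((469.8247375488281, -407.1656799316406), (138.69448852539062, 53.500732421875), 4.753723621368408)
```

```bash
cat > plan.py <<'E'
from h import *
from scipy.spatial.transform import Rotation as R
np.set_printoptions(precision=4,suppress=True)
az=np.radians(-1.4);t=.35
DR=R.from_euler('z',az).as_matrix()@R.from_euler('y',-t).as_matrix()
DO=np.array([.5195,.004,.0455])
def deck(x,y,zg,sgn,dyaw=0):
    "grasp point in deck coords (m) ; sgn=+1 tool z along +deck y"
    Rt=np.c_[-DR[:,2],np.cross(sgn*DR[:,1],-DR[:,2]),sgn*DR[:,1]]
    Rt=R.from_rotvec(DR[:,2]*dyaw).as_matrix()@Rt
    return DO+DR@np.array([x,y,zg-.019]),Rt
def flat(x,y,zg,ang):
    a=np.radians(ang);z=np.array([np.cos(a),np.sin(a),0]);xx=np.array([0,0,-1.]);
    return np.array([x,y,zg-.019]),np.c_[xx,np.cross(z,xx),z]
def go(*tg):
    s=bot.read_state();p=np.array(s["position"]);Q=np.array(s["tcp_rot"])
    print("t",round(s["time_s"],2),"pos",p,"J",np.round(s["joint_positions"],1),"F",np.round(s["force"],1),"op",round(s["opening"],3))
    for P,Rt in tg:
        rv=R.from_matrix(Rt@Q.T).as_rotvec();print("dp",np.round((P-p)*1000,1),"turn",np.round(rv,4),"deg",round(np.degrees(np.linalg.norm(rv)),1), "rows",round(max(np.linalg.norm(P-p)/.0417,np.degrees(np.linalg.norm(rv))/7.16),1))
E
python3 -c "
from plan import *
go(deck(.058,-.088,.145,1),deck(.058,-.088,.03,1))"
```

```text
t 0.2 pos [0.2504 0.5721 0.2219] J [ 56.1  30.3  82.1  -0.   67.7 -10.2] F [0.3 0.3 1.2] op 1.0
dp [ 278.2 -656.4  -38.2] turn [-0.0751 -0.3443  0.3846] deg 29.9 rows 17.1
dp [ 317.6 -657.3 -146.2] turn [-0.0751 -0.3443  0.3846] deg 29.9 rows 17.9
```

Request:
send_rows(fingers=[0.85, 0.85, 0.85, 0.85, 0.85, 0.85, 0.85, 0.85, 0.85, 0.85], dp=[[15, -30, 20], [30, -65, 30], [45, -105, 30], [60, -145, 30], [75, -185, 30], [90, -220, 30], [105, -255, 30], [120, -295, 30], [138, -330, 30], [155, -365, 30]], turn=[[0, -0.03, 0.04], [0, -0.07, 0.08], [-0.02, -0.11, 0.12], [-0.03, -0.14, 0.16], [-0.04, -0.17, 0.19], [-0.045, -0.21, 0.23], [-0.05, -0.24, 0.27], [-0.06, -0.28, 0.31], [-0.07, -0.31, 0.35], [-0.075, -0.344, 0.385]])

```text
time_s: 1.03
position: [0.4057, 0.2056, 0.2523]
tcp_rot: [[0.345, -0.938, 0.021], [-0.008, 0.02, 1.0], [-0.939, -0.345, -0.001]]
force: [1.3, 0.4, 0.4]
opening: 0.851
```

```bash
python3 -c "
from plan import *
go(deck(.058,-.088,.145,1),deck(.058,-.088,.03,1))"
```

```text
t 1.03 pos [0.4057 0.2056 0.2523] J [ 17.    8.8 115.7 -10.5  36.7 -64.4] F [1.3 0.4 0.4] op 0.851
dp [ 122.9 -289.8  -68.5] turn [ 0.0009  0.0021 -0.0032] deg 0.2 rows 7.7
dp [ 162.3 -290.8 -176.5] turn [ 0.0009  0.0021 -0.0032] deg 0.2 rows 9.0
```

Tracking is good. Next, move to the hover point.

Request:
send_rows(fingers=[0.85, 0.85, 0.85, 0.85, 0.85, 0.85, 0.85, 0.85, 0.85, 0.85], dp=[[15, -35, 0], [30, -72, 0], [46, -110, 0], [62, -148, -5], [78, -186, -10], [94, -224, -25], [110, -260, -45], [120, -285, -65], [123, -290, -68], [123, -290, -68]], turn=[[0, 0, 0], [0, 0, 0], [0, 0, 0], [0, 0, 0], [0, 0, 0], [0, 0, 0], [0, 0, 0], [0, 0, 0], [0, 0, 0], [0, 0, 0]])

```text
time_s: 1.87
position: [0.5289, -0.0865, 0.1826]
tcp_rot: [[0.342, -0.939, 0.025], [-0.008, 0.024, 1.0], [-0.94, -0.343, 0.0]]
force: [-0.6, 0.4, 0.1]
opening: 0.847
```

```bash
python3 -c "
from plan import *
go(deck(.058,-.088,.145,1),deck(.058,-.088,.03,1))
for n in('wrist','scene'):
    c=bot.capture(n);cv2.imwrite(f'pics/{n}1.png',c['img'])"
```

```text
t 1.87 pos [ 0.5289 -0.0865  0.1826] J [ -26.1   21.2  112.3   17.1   29.2 -128.3] F [-0.6  0.4  0.1] op 0.847
dp [-0.3  2.2  1.1] turn [-0.0004 -0.0004  0.0006] deg 0.0 rows 0.1
dp [  39.2    1.3 -106.9] turn [-0.0004 -0.0004  0.0006] deg 0.0 rows 2.7
```

View pics/wrist1.png

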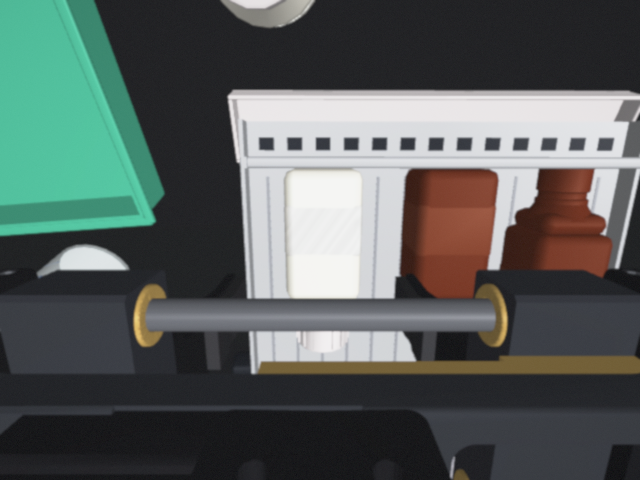

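The wrist view shows the sample bottle at (323,240), centred between the fingers (gap centre about 322) and square to the bar. I'll go down.

Request:
send_rows(fingers=[0.85, 0.85, 0.85, 0.85, 0.85, 0.85, 0.85], dp=[[6, 1, -16], [14, 1, -38], [22, 1, -60], [30, 1, -82], [36, 1, -98], [39, 1, -107], [39, 1, -107]], turn=[[0, 0, 0], [0, 0, 0], [0, 0, 0], [0, 0, 0], [0, 0, 0], [0, 0, 0], [0, 0, 0]])

```text
time_s: 2.55
position: [0.5664, -0.0801, 0.0764]
tcp_rot: [[0.342, -0.94, 0.018], [-0.005, 0.018, 1.0], [-0.94, -0.342, 0.002]]
force: [0.2, -0.5, -0.9]
opening: 0.847
```

Request:
send_rows(fingers=[0.5, 0.5, 0.5, 0.5, 0.5, 0.5], dp=[[0, 0, 0], [0, 0, 0], [0, 0, 0], [0, 0, 0], [0, 0, 0], [0, 0, 0]], turn=[[0, 0, 0], [0, 0, 0], [0, 0, 0], [0, 0, 0], [0, 0, 0], [0, 0, 0]])

```text
time_s: 3.05
position: [0.5668, -0.0802, 0.0777]
tcp_rot: [[0.343, -0.939, 0.018], [-0.005, 0.017, 1.0], [-0.939, -0.343, 0.001]]
force: [-0.4, 2.1, 6.9]
opening: 0.618
```

```bash
python3 -c "
from plan import *
go(deck(.058,-.088,.03,1),deck(.066,-.088,.15,1))
for n in('wrist','scene'):
    c=bot.capture(n);cv2.imwrite(f'pics/{n}2.png',c['img'])"
```

```text
t 3.05 pos [ 0.5668 -0.0802  0.0777] J [ -23.4   35.1  112.    28.3   16.1 -138.4] F [-0.4  2.1  6.9] op 0.618
dp [ 1.3 -5.  -2. ] turn [-0.001   0.0006 -0.0064] deg 0.4 rows 0.1
dp [-32.3  -4.2 113.5] turn [-0.001   0.0006 -0.0064] deg 0.4 rows 2.8
```

View pics/scene2.png

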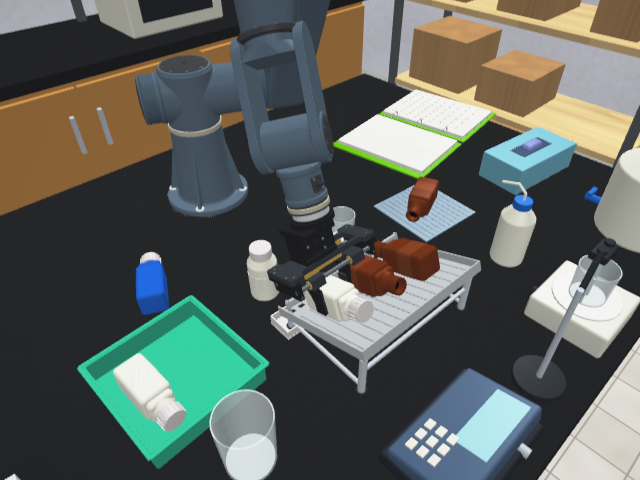

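Opening 0.618 (54 mm) means the bottle is gripped. I'll lift it square off the deck.

Request:
send_rows(fingers=[0.5, 0.5, 0.5, 0.5, 0.5, 0.5, 0.5, 0.5, 0.5, 0.5], dp=[[0, -1, 5], [-2, -2, 16], [-7, -3, 34], [-14, -4, 56], [-22, -4, 80], [-30, -6, 105], [-34, -15, 130], [-38, -30, 150], [-42, -50, 165], [-46, -75, 172]], turn=[[0, 0, 0], [0, 0, 0], [0, 0, 0], [0, 0, 0], [0, 0, 0], [0, 0, 0], [0, 0.03, 0], [0, 0.08, 0], [0, 0.14, 0], [0, 0.2, 0]])

```text
time_s: 3.98
position: [0.5196, -0.1552, 0.2522]
tcp_rot: [[0.148, -0.989, 0.018], [-0.006, 0.017, 1.0], [-0.989, -0.148, -0.004]]
force: [1.5, -0.6, -3.9]
opening: 0.62
```

```bash
python3 - <<'E'
from plan import *
# tub: center (.455,-.355), yaw 3.1 ; free half +y
a=np.radians(3.1)
ex=np.array([np.cos(a),np.sin(a)]);ey=np.array([-np.sin(a),np.cos(a)])
T=np.array([.455,-.355])
# grasp at ~50 mm from base -> grasp is 20 mm behind centre
g=T+ex*(-.015)+ey*.045
print(g)
go(flat(g[0],g[1],.15,93.1),flat(g[0],g[1],.037,93.1))
c=bot.capture('scene');cv2.imwrite('pics/s3.png',c['img'])
E
```

```text
[ 0.4376 -0.3109]
t 3.98 pos [ 0.5196 -0.1552  0.2522] J [ -30.8   18.5   98.1    4.9   56.  -122.2] F [ 1.5 -0.6 -3.9] op 0.62
dp [ -82.1 -155.7 -121.2] turn [0.0012 0.1489 0.0712] deg 9.5 rows 5.1
dp [ -82.1 -155.7 -234.2] turn [0.0012 0.1489 0.0712] deg 9.5 rows 7.0
```

View pics/s3.png

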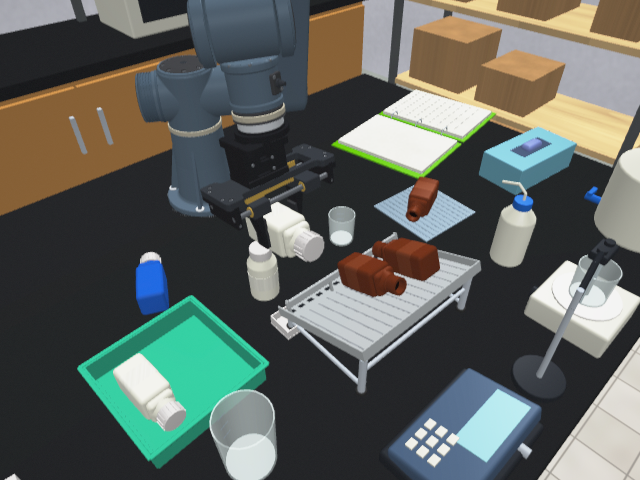

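Request:
send_rows(fingers=[0.5, 0.5, 0.5, 0.5, 0.5, 0.5, 0.5, 0.5, 0.5, 0.5], dp=[[-10, -18, 0], [-22, -42, 0], [-36, -70, 0], [-50, -98, -10], [-64, -125, -30], [-75, -145, -55], [-81, -154, -85], [-82, -156, -112], [-82, -156, -121], [-82, -156, -121]], turn=[[0, 0.02, 0.01], [0, 0.04, 0.02], [0, 0.06, 0.03], [0, 0.08, 0.04], [0, 0.1, 0.05], [0, 0.12, 0.06], [0, 0.14, 0.07], [0, 0.149, 0.071], [0, 0.149, 0.071], [0, 0.149, 0.071]])

```text
time_s: 4.87
position: [0.4389, -0.3162, 0.1297]
tcp_rot: [[-0.001, -0.999, -0.052], [-0.003, -0.052, 0.999], [-1.0, 0.001, -0.003]]
force: [-1.1, 1.3, -3.1]
opening: 0.617
```

```bash
python3 - <<'E'
from plan import *
go(flat(.4376,-.3109,.040,93.1))
c=bot.capture('top');cv2.imwrite('pics/t4.png',c['img'][150:320,380:600].repeat(3,0).repeat(3,1))
c=bot.capture('scene');cv2.imwrite('pics/s4.png',c['img'])
E
```

```text
t 4.87 pos [ 0.4389 -0.3162  0.1297] J [ -47.5   31.3   99.2   -0.2   49.3 -140.3] F [-1.1  1.3 -3.1] op 0.617
dp [  -1.3    5.3 -108.7] turn [ 0.0035 -0.001   0.0018] deg 0.2 rows 2.6
```

View pics/s4.png

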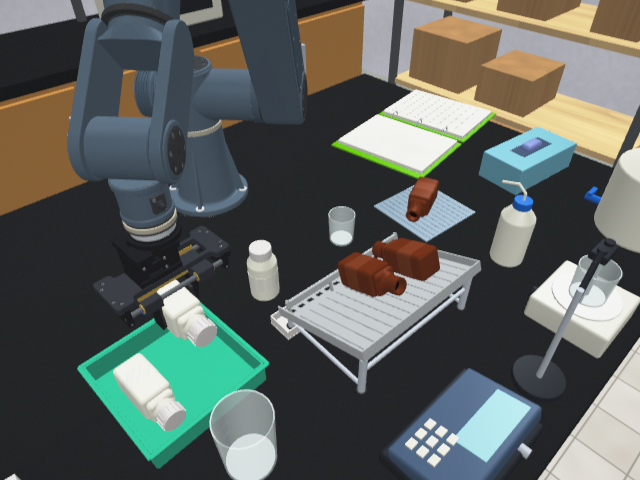

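View pics/t4.png

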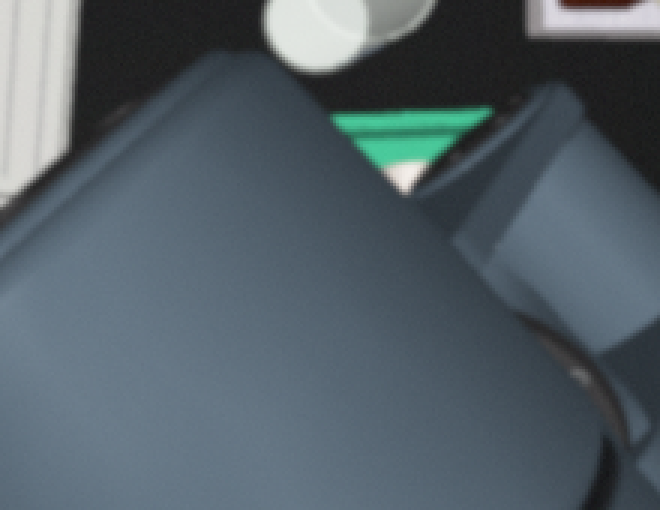

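Request:
send_rows(fingers=[0.5, 0.5, 0.5, 0.5, 0.5, 0.5, 0.5, 0.5], dp=[[0, 2, -15], [0, 4, -38], [0, 5, -62], [0, 5, -84], [0, 5, -98], [0, 5, -106], [0, 5, -109], [0, 5, -109]], turn=[[0.003, 0, 0], [0.003, 0, 0], [0.003, 0, 0], [0.003, 0, 0], [0.003, 0, 0], [0.003, 0, 0], [0.003, 0, 0], [0.003, 0, 0]])

```text
time_s: 5.63
position: [0.4421, -0.3133, 0.0248]
tcp_rot: [[0.006, -0.999, -0.054], [-0.008, -0.054, 0.999], [-1.0, -0.005, -0.008]]
force: [-0.5, -0.0, -4.4]
opening: 0.626
```

```bash
python3 - <<'E'
from plan import *
go(flat(.4376,-.3109,.036,93.1))
c=bot.capture('scene');cv2.imwrite('pics/s5.png',c['img'][260:480,60:340].repeat(2,0).repeat(2,1))
E
```

```text
t 5.63 pos [ 0.4421 -0.3133  0.0248] J [ -47.1   41.5  102.5   -0.1   35.4 -140.1] F [-0.5 -0.  -4.4] op 0.626
dp [-4.5  2.4 -7.8] turn [0.0077 0.0058 0.    ] deg 0.6 rows 0.2
```

View pics/s5.png

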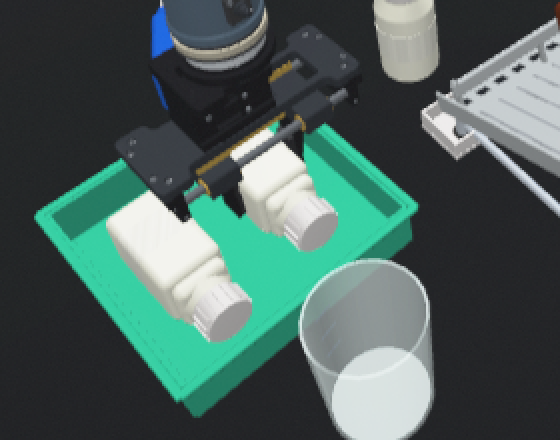

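Request:
send_rows(fingers=[0.5, 0.5, 0.5, 0.5, 0.5], dp=[[-1, 1, -2], [-2, 1, -4], [-3, 1, -6], [-3, 1, -8], [-3, 1, -8]], turn=[[0.008, 0.006, 0], [0.008, 0.006, 0], [0.008, 0.006, 0], [0.008, 0.006, 0], [0.008, 0.006, 0]])

```text
time_s: 6.1
position: [0.4392, -0.3127, 0.0173]
tcp_rot: [[0.0, -0.999, -0.054], [-0.001, -0.054, 0.999], [-1.0, -0.0, -0.001]]
force: [-0.6, -0.8, -2.0]
opening: 0.619
```

Request:
send_rows(fingers=[0.5, 0.5, 0.5], dp=[[0, 0, -1], [0, 0, -2], [0, 0, -2]], turn=[[0, 0, 0], [0, 0, 0], [0, 0, 0]])

```text
time_s: 6.35
position: [0.4392, -0.3127, 0.0172]
tcp_rot: [[0.001, -0.999, -0.054], [-0.001, -0.054, 0.999], [-1.0, -0.001, -0.001]]
force: [-2.5, 2.1, 12.6]
opening: 0.623
```

On the floor: the force reversed to +12.6 N. I'll release and rise.

Request:
send_rows(fingers=[0.7, 0.76, 0.76, 0.76, 0.76, 0.76, 0.76, 0.76, 0.76, 0.76], dp=[[0, 0, 0], [0, 0, 0], [0, 0, 0], [0, 0, 8], [0, 0, 25], [0, 0, 50], [0, 0, 80], [0, 0, 115], [0, 0, 150], [0, 0, 185]], turn=[[0, 0, 0], [0, 0, 0], [0, 0, 0], [0, 0, 0], [0, 0, 0], [0, 0, 0], [0, 0, 0], [0, 0, 0], [0, 0, 0], [0, 0, 0]])

```text
time_s: 7.18
position: [0.4389, -0.3123, 0.2041]
tcp_rot: [[0.0, -0.999, -0.054], [-0.0, -0.054, 0.999], [-1.0, -0.0, -0.0]]
force: [0.3, -1.3, 0.5]
opening: 0.762
```

```bash
python3 - <<'E'
from plan import *
go(deck(.05,.004,.2,1),deck(.05,.004,.03,1))
c=bot.capture('scene');cv2.imwrite('pics/s6.png',c['img'])
E
```

```text
t 7.18 pos [ 0.4389 -0.3123  0.2041] J [ -47.3   24.9   95.7    0.    59.3 -140.4] F [ 0.3 -1.3  0.5] op 0.762
dp [ 65.6 320.7  28.6] turn [ 0.0056 -0.3496 -0.0773] deg 20.5 rows 7.9
dp [ 123.9  319.2 -131.1] turn [ 0.0056 -0.3496 -0.0773] deg 20.5 rows 8.8
```

View pics/s6.png

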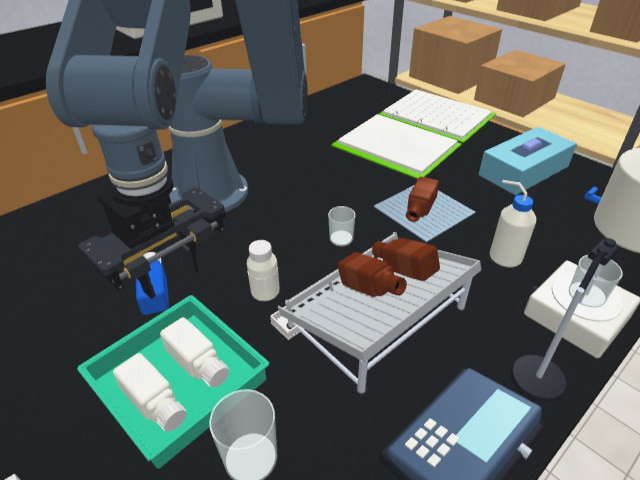

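The white sample bottle now lies flat in the free half, at about (195,350), beside the tub bottle. Next is the reversed one.

Request:
send_rows(fingers=[0.8, 0.8, 0.8, 0.8, 0.8, 0.8, 0.8, 0.8, 0.8, 0.8], dp=[[6, 20, 15], [14, 55, 30], [22, 95, 40], [30, 135, 40], [38, 175, 40], [46, 215, 40], [54, 255, 35], [60, 290, 30], [66, 315, 29], [66, 321, 29]], turn=[[0, -0.03, 0], [0, -0.07, -0.01], [0, -0.11, -0.02], [0, -0.15, -0.03], [0, -0.19, -0.04], [0, -0.23, -0.05], [0, -0.27, -0.06], [0.005, -0.31, -0.07], [0.005, -0.35, -0.077], [0.005, -0.35, -0.077]])

```text
time_s: 8.07
position: [0.5055, 0.0095, 0.2389]
tcp_rot: [[0.348, -0.937, 0.024], [-0.017, 0.019, 1.0], [-0.937, -0.349, -0.009]]
force: [-1.2, -0.2, 0.3]
opening: 0.797
```

```bash
python3 - <<'E'
from plan import *
go(deck(.052,.004,.2,1),deck(.052,.004,.12,1),deck(.052,.004,.03,1))
c=bot.capture('wrist');cv2.imwrite('pics/w7.png',c['img'])
E
```

```text
t 8.07 pos [0.5055 0.0095 0.2389] J [ -14.    13.1  112.8    7.    34.3 -107.9] F [-1.2 -0.2  0.3] op 0.797
dp [ 0.8 -1.1 -5.5] turn [ 0.0092  0.0059 -0.0009] deg 0.6 rows 0.1
dp [ 28.3  -1.8 -80.7] turn [ 0.0092  0.0059 -0.0009] deg 0.6 rows 2.1
dp [  59.1   -2.6 -165.2] turn [ 0.0092  0.0059 -0.0009] deg 0.6 rows 4.2
```

View pics/w7.png

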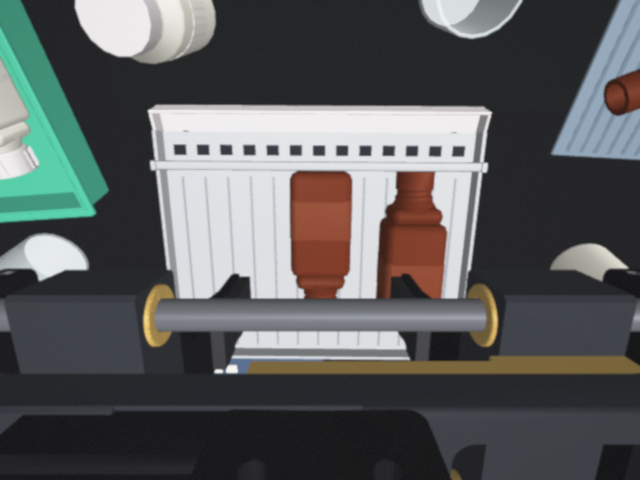

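Request:
send_rows(fingers=[0.8, 0.8, 0.8, 0.8, 0.8, 0.8, 0.8], dp=[[6, -1, -18], [16, -1, -46], [26, -2, -74], [34, -2, -97], [40, -2, -112], [43, -2, -122], [43, -2, -122]], turn=[[0.009, 0.006, 0], [0.009, 0.006, 0], [0.009, 0.006, 0], [0.009, 0.006, 0], [0.009, 0.006, 0], [0.009, 0.006, 0], [0.009, 0.006, 0]])

```text
time_s: 8.7
position: [0.5496, 0.0054, 0.1156]
tcp_rot: [[0.34, -0.94, 0.024], [-0.009, 0.023, 1.0], [-0.94, -0.341, -0.001]]
force: [-1.1, -1.0, 0.7]
opening: 0.8
```

```bash
python3 - <<'E'
from plan import *
go(deck(.052,.004,.03,1))
E
```

```text
t 8.7 pos [0.5496 0.0054 0.1156] J [ -13.4   29.6  113.9   13.5   17.4 -114.2] F [-1.1 -1.   0.7] op 0.8
dp [ 15.1   1.5 -41.9] turn [ 0.0007 -0.0025  0.    ] deg 0.2 rows 1.1
```

Request:
send_rows(fingers=[0.8, 0.8, 0.8, 0.8, 0.5, 0.5, 0.5, 0.5, 0.5, 0.5], dp=[[6, 1, -16], [12, 1, -34], [15, 1, -42], [15, 1, -42], [15, 1, -42], [15, 1, -42], [15, 1, -42], [15, 1, -42], [15, 1, -42], [15, 1, -42]], turn=[[0, 0, 0], [0, 0, 0], [0, 0, 0], [0, 0, 0], [0, 0, 0], [0, 0, 0], [0, 0, 0], [0, 0, 0], [0, 0, 0], [0, 0, 0]])

```text
time_s: 9.53
position: [0.5648, 0.0064, 0.0747]
tcp_rot: [[0.342, -0.939, 0.024], [-0.009, 0.023, 1.0], [-0.94, -0.342, -0.001]]
force: [-1.8, -0.2, 5.8]
opening: 0.614
```

```bash
python3 - <<'E'
from plan import *
go(deck(.052,.004,.03,1),deck(.1,.004,.15,1))
E
```

```text
t 9.53 pos [0.5648 0.0064 0.0747] J [ -12.8   35.1  113.2   17.8   12.6 -118.2] F [-1.8 -0.2  5.8] op 0.614
dp [-0.1  0.5 -1. ] turn [ 0.0011 -0.0008 -0.0001] deg 0.1 rows 0.0
dp [  3.8   0.4 128.2] turn [ 0.0011 -0.0008 -0.0001] deg 0.1 rows 3.1
```

Request:
send_rows(fingers=[0.5, 0.5, 0.5, 0.5, 0.5, 0.5, 0.5, 0.5, 0.5, 0.5], dp=[[0, 0, 4], [-3, 0, 14], [-9, 0, 32], [-17, 0, 55], [-24, 0, 80], [-28, 0, 105], [-25, 0, 128], [-18, 0, 148], [-12, 0, 160], [-10, 0, 165]], turn=[[0, 0, 0], [0, 0, 0], [0, 0, 0], [0, 0, 0], [0, 0, 0], [0, 0, 0], [0.03, 0, -0.08], [0.06, 0, -0.16], [0.1, 0, -0.27], [0.14, 0, -0.38]])

```text
time_s: 10.37
position: [0.5564, 0.0059, 0.2434]
tcp_rot: [[0.345, -0.851, 0.396], [-0.009, 0.419, 0.908], [-0.939, -0.316, 0.137]]
force: [0.2, -0.1, -0.7]
opening: 0.623
```

```bash
python3 - <<'E'
from plan import *
go(deck(.09,.004,.19,-1))
c=bot.capture('scene');cv2.imwrite('pics/s8.png',c['img'])
E
```

```text
t 10.37 pos [0.5564 0.0059 0.2434] J [-13.1  16.7 105.9   6.5  37.8 -82.7] F [ 0.2 -0.1 -0.7] op 0.623
dp [-10.9   1.5  -6.4] turn [ 0.9391 -0.0234 -2.5652] deg 156.5 rows 21.9
```

View pics/s8.png

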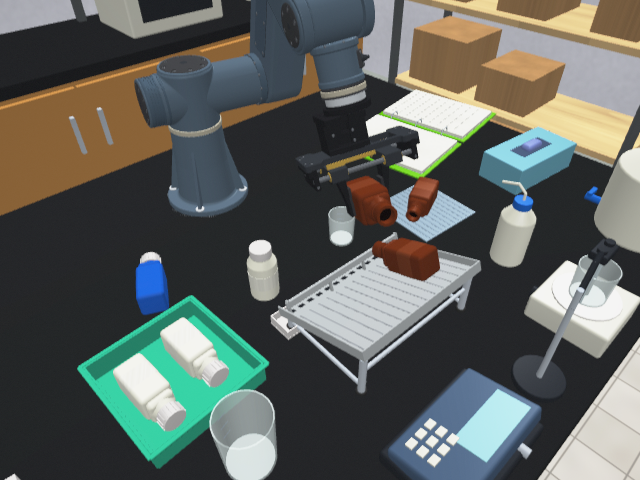

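The bottle is held and turning the right way. I'll continue about the deck normal.

Request:
send_rows(fingers=[0.5, 0.5, 0.5, 0.5, 0.5, 0.5, 0.5, 0.5, 0.5, 0.5], dp=[[-2, 0, -1], [-4, 0, -2], [-6, 0, -3], [-8, 1, -4], [-10, 1, -6], [-11, 1, -6], [-11, 1, -6], [-11, 1, -6], [-11, 1, -6], [-11, 1, -6]], turn=[[0.042, -0.001, -0.115], [0.084, -0.002, -0.229], [0.126, -0.003, -0.344], [0.168, -0.004, -0.458], [0.21, -0.005, -0.573], [0.252, -0.006, -0.687], [0.294, -0.007, -0.802], [0.336, -0.008, -0.916], [0.378, -0.009, -1.031], [0.42, -0.01, -1.145]])

```text
time_s: 11.25
position: [0.5445, 0.0071, 0.2371]
tcp_rot: [[0.342, 0.087, 0.936], [-0.009, 0.996, -0.089], [-0.94, 0.022, 0.342]]
force: [-1.1, -0.0, -0.1]
opening: 0.617
```

Request:
send_rows(fingers=[0.5, 0.5, 0.5, 0.5, 0.5, 0.5, 0.5, 0.5, 0.5, 0.5], dp=[[0, 0, 0], [0, 0, 0], [0, 0, 0], [0, 0, 0], [0, 0, 0], [0, 0, 0], [0, 0, 0], [0, 0, 0], [0, 0, 0], [0, 0, 0]], turn=[[0.042, -0.001, -0.115], [0.084, -0.002, -0.229], [0.126, -0.003, -0.344], [0.168, -0.004, -0.458], [0.21, -0.005, -0.573], [0.252, -0.006, -0.687], [0.294, -0.007, -0.802], [0.336, -0.008, -0.916], [0.378, -0.009, -1.031], [0.42, -0.01, -1.145]])

```text
time_s: 12.08
position: [0.5433, 0.0072, 0.2369]
tcp_rot: [[0.341, 0.909, 0.238], [-0.007, 0.256, -0.967], [-0.94, 0.328, 0.093]]
force: [0.3, 0.5, -0.1]
opening: 0.615
```

```bash
python3 - <<'E'
from plan import *
go(deck(.094,.004,.19,-1),deck(.094,.004,.06,-1))
c=bot.capture('scene');cv2.imwrite('pics/s9.png',c['img'])
E
```

```text
t 12.08 pos [0.5433 0.0072 0.2369] J [-13.4  16.3 107.9   7.1  36.5  56.8] F [ 0.3  0.5 -0.1] op 0.615
dp [6.  0.1 1.5] turn [ 0.0946 -0.0036 -0.2652] deg 16.1 rows 2.3
dp [  50.5   -1.  -120.6] turn [ 0.0946 -0.0036 -0.2652] deg 16.1 rows 3.1
```

View pics/s9.png

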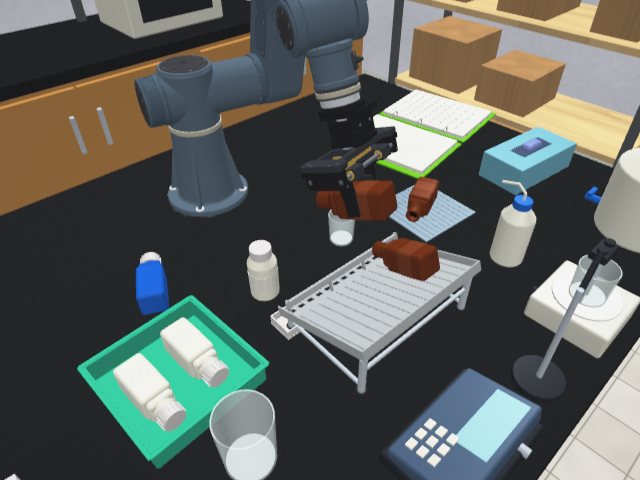

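Request:
send_rows(fingers=[0.5, 0.5, 0.5, 0.5, 0.5, 0.5, 0.5, 0.5, 0.5, 0.5], dp=[[3, 0, 1], [6, 0, 1], [8, 0, -5], [16, 0, -26], [25, 0, -50], [34, 0, -75], [42, 0, -98], [48, -1, -114], [50, -1, -121], [50, -1, -121]], turn=[[0.03, 0, -0.1], [0.065, 0, -0.18], [0.095, -0.004, -0.265], [0.095, -0.004, -0.265], [0.095, -0.004, -0.265], [0.095, -0.004, -0.265], [0.095, -0.004, -0.265], [0.095, -0.004, -0.265], [0.095, -0.004, -0.265], [0.095, -0.004, -0.265]])

```text
time_s: 12.97
position: [0.5922, 0.0064, 0.114]
tcp_rot: [[0.34, 0.94, -0.026], [-0.007, -0.025, -1.0], [-0.941, 0.34, -0.002]]
force: [-0.4, 1.2, 0.1]
opening: 0.616
```

```bash
python3 - <<'E'
from plan import *
go(deck(.094,.004,.033,-1))
c=bot.capture('scene');cv2.imwrite('pics/s10.png',c['img'][170:370,250:500].repeat(3,0).repeat(3,1))
c=bot.capture('wrist');cv2.imwrite('pics/w10.png',c['img'])
E
```

```text
t 12.97 pos [0.5922 0.0064 0.114 ] J [-12.1  31.8 108.   10.3  21.   70.4] F [-0.4  1.2  0.1] op 0.616
dp [ 10.9  -0.4 -23.1] turn [-0.0016 -0.0034  0.0012] deg 0.2 rows 0.6
```

View pics/s10.png

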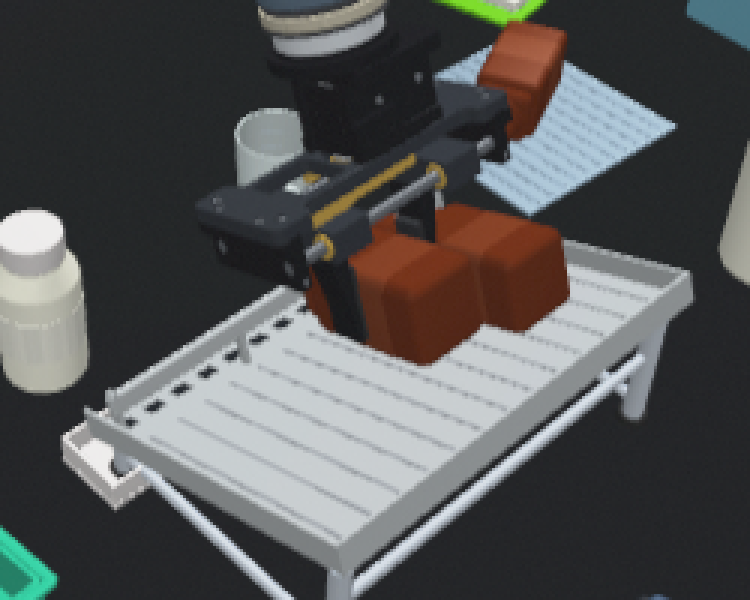

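View pics/w10.png

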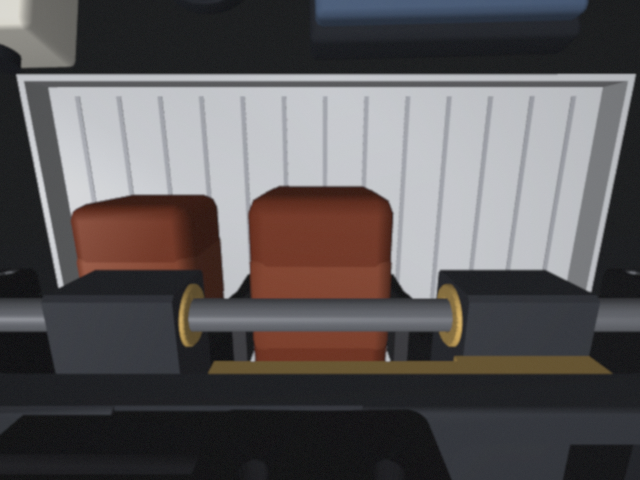

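The bottle is 27 mm above the deck with its mouth downhill, straight and clear of the drained one on the left. I'll lower it.

Request:
send_rows(fingers=[0.5, 0.5, 0.5, 0.5, 0.5, 0.5], dp=[[4, 0, -7], [8, 0, -15], [10, 0, -20], [11, 0, -23], [11, 0, -24], [11, 0, -24]], turn=[[0, 0, 0], [0, 0, 0], [0, 0, 0], [0, 0, 0], [0, 0, 0], [0, 0, 0]])

```text
time_s: 13.57
position: [0.6038, 0.0063, 0.0918]
tcp_rot: [[0.342, 0.939, -0.026], [-0.008, -0.025, -1.0], [-0.94, 0.342, -0.001]]
force: [-0.5, 0.8, -1.2]
opening: 0.617
```

```bash
python3 - <<'E'
from plan import *
go(deck(.094,.004,.031,-1))
s=bot.read_state();print((np.array(s['position'])-DO)@DR)
E
```

```text
t 13.57 pos [0.6038 0.0063 0.0918] J [-11.8  34.7 107.2  11.3  18.7  69.6] F [-0.5  0.8 -1.2] op 0.617
dp [-0.  -0.4 -2.8] turn [-0.0013 -0.0004  0.0019] deg 0.1 rows 0.1
[0.095  0.0044 0.0146]
```

Request:
send_rows(fingers=[0.5, 0.5, 0.5, 0.5], dp=[[0, 0, -1], [0.5, 0, -2], [1, 0, -3], [1, 0, -3]], turn=[[0, 0, 0], [0, 0, 0], [0, 0, 0], [0, 0, 0]])

```text
time_s: 13.9
position: [0.6047, 0.0064, 0.0892]
tcp_rot: [[0.343, 0.939, -0.026], [-0.008, -0.025, -1.0], [-0.939, 0.343, -0.001]]
force: [-1.4, -0.0, 3.5]
opening: 0.617
```

Request:
send_rows(fingers=[0.5, 0.5, 0.5, 0.5, 0.65, 0.74, 0.74, 0.74, 0.74, 0.74], dp=[[-1, 0, -0.5], [-3, 0, -1], [-5, 0, -1.7], [-5, 0, -1.7], [-5, 0, -1.7], [-5, 0, -1.7], [-5, 0, -1.7], [-5, 0, -1.7], [-5, 0, -1.7], [-5, 0, -1.7]], turn=[[0, 0, 0], [0, 0, 0], [0, 0, 0], [0, 0, 0], [0, 0, 0], [0, 0, 0], [0, 0, 0], [0, 0, 0], [0, 0, 0], [0, 0, 0]])

```text
time_s: 14.73
position: [0.5998, 0.0064, 0.0875]
tcp_rot: [[0.343, 0.939, -0.026], [-0.008, -0.025, -1.0], [-0.939, 0.343, -0.001]]
force: [-0.3, 0.5, 0.1]
opening: 0.736
```

Request:
send_rows(fingers=[0.74, 0.74, 0.74, 0.74, 0.74, 0.74, 0.74, 0.74, 0.74, 0.74], dp=[[-3, 0, 9], [-9, 0, 25], [-18, 0, 50], [-29, 0, 80], [-38, 0, 105], [-45, 10, 130], [-50, 30, 150], [-55, 55, 160], [-60, 85, 165], [-65, 115, 165]], turn=[[0, 0, 0], [0, 0, 0], [0, 0, 0], [0, 0, 0], [0, 0, 0], [0, 0.02, 0.05], [0, 0.08, 0.12], [0, 0.14, 0.24], [0, 0.2, 0.36], [0, 0.26, 0.48]])

```text
time_s: 15.57
position: [0.5352, 0.1218, 0.2557]
tcp_rot: [[0.081, 0.906, 0.416], [0.09, 0.409, -0.908], [-0.993, 0.111, -0.048]]
force: [0.5, -0.3, -0.2]
opening: 0.737
```

```bash
python3 - <<'E'
from plan import *
go(flat(.429,.353,.16,22.4))
c=bot.capture('scene');cv2.imwrite('pics/s11.png',c['img'])
E
```

```text
t 15.57 pos [0.5352 0.1218 0.2557] J [-1.9 19.9 95.   6.1 60.7 60.9] F [ 0.5 -0.3 -0.2] op 0.737
dp [-106.2  231.2 -114.7] turn [-0.1344 -0.0045  1.5332] deg 88.2 rows 12.3
```

View pics/s11.png

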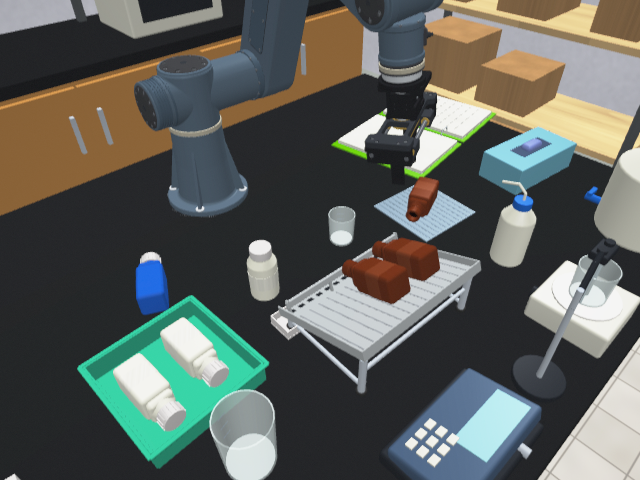

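The reversed bottle now lies mouth down at (375,280), against the bar and parallel to the drained one. On to the mat bottle.

Request:
send_rows(fingers=[0.9, 0.9, 0.9, 0.9, 0.9, 0.9, 0.9, 0.9, 0.9, 0.9], dp=[[-8, 15, 0], [-18, 38, 0], [-28, 62, 0], [-38, 86, 0], [-50, 110, 0], [-62, 135, 0], [-74, 160, -5], [-86, 185, -15], [-98, 212, -30], [-106, 231, -45]], turn=[[-0.01, 0, 0.12], [-0.02, 0, 0.24], [-0.03, 0, 0.36], [-0.045, 0, 0.49], [-0.055, 0, 0.61], [-0.065, 0, 0.74], [-0.075, 0, 0.86], [-0.085, 0, 0.98], [-0.095, 0, 1.11], [-0.108, 0, 1.23]])

```text
time_s: 16.45
position: [0.4287, 0.3591, 0.2106]
tcp_rot: [[-0.003, -0.099, 0.995], [0.024, 0.995, 0.099], [-1.0, 0.025, -0.001]]
force: [-0.1, 0.3, -0.3]
opening: 0.903
```

```bash
python3 - <<'E'
from plan import *
go(flat(.429,.353,.14,22.4))
c=bot.capture('wrist');cv2.imwrite('pics/w12.png',c['img'])
E
```

```text
t 16.45 pos [0.4287 0.3591 0.2106] J [27.8 25.7 92.9  1.5 60.9 21.4] F [-0.1  0.3 -0.3] op 0.903
dp [  0.3  -6.1 -89.6] turn [-0.0236 -0.0069  0.2921] deg 16.8 rows 2.3
```

View pics/w12.png

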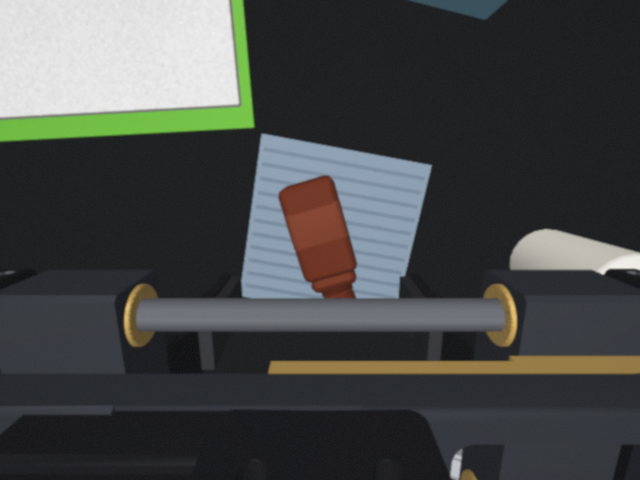

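Request:
send_rows(fingers=[0.9, 0.9, 0.9, 0.9, 0.9, 0.9], dp=[[0, -3, -15], [0, -6, -40], [0, -6, -65], [0, -6, -85], [0, -6, -90], [0, -6, -90]], turn=[[-0.01, 0, 0.1], [-0.02, -0.007, 0.2], [-0.024, -0.007, 0.292], [-0.024, -0.007, 0.292], [-0.024, -0.007, 0.292], [-0.024, -0.007, 0.292]])

```text
time_s: 17.0
position: [0.4245, 0.3541, 0.1163]
tcp_rot: [[-0.009, -0.386, 0.923], [-0.005, 0.923, 0.386], [-1.0, -0.001, -0.01]]
force: [0.3, 0.3, 0.1]
opening: 0.899
```

```bash
python3 - <<'E'
from plan import *
go(flat(.429,.353,.033,22.4))
c=bot.capture('wrist');cv2.imwrite('pics/w13.png',c['img'])
E
```

```text
t 17.0 pos [0.4245 0.3541 0.1163] J [28.3 33.4 97.6 -0.  49.6  5.6] F [0.3 0.3 0.1] op 0.899
dp [   4.5   -1.1 -102.3] turn [ 0.0049 -0.0087 -0.0051] deg 0.6 rows 2.5
```

View pics/w13.png

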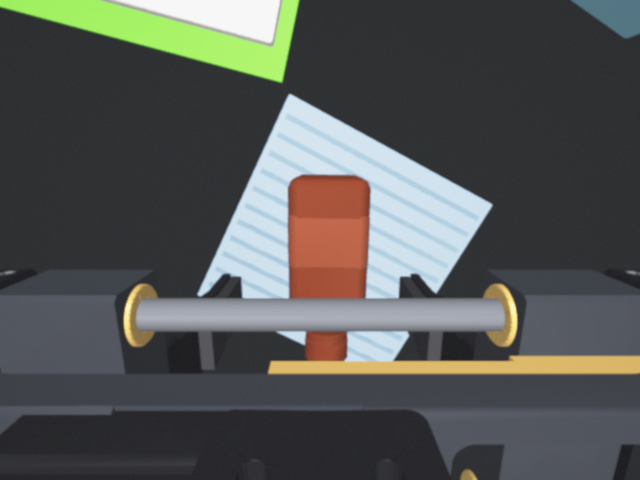

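The bottle is aligned with the jaws at (329,240), and the planned +4.5 mm in x centres it. I'll go down and grip.

Request:
send_rows(fingers=[0.9, 0.9, 0.9, 0.9, 0.9, 0.9, 0.9], dp=[[2, -1, -15], [4, -1, -38], [5, -1, -62], [5, -1, -84], [5, -1, -97], [5, -1, -102], [5, -1, -102]], turn=[[0.005, -0.009, -0.005], [0.005, -0.009, -0.005], [0.005, -0.009, -0.005], [0.005, -0.009, -0.005], [0.005, -0.009, -0.005], [0.005, -0.009, -0.005], [0.005, -0.009, -0.005]])

```text
time_s: 17.63
position: [0.4312, 0.3538, 0.0158]
tcp_rot: [[0.003, -0.381, 0.925], [0.002, 0.925, 0.381], [-1.0, 0.0, 0.004]]
force: [-0.7, 0.8, 0.9]
opening: 0.898
```

Request:
send_rows(fingers=[0.5, 0.5, 0.5, 0.5, 0.5, 0.5, 0.5], dp=[[0, 0, 0], [0, 0, -2], [0, 0, -2], [0, 0, -2], [0, 0, -2], [0, 0, -2], [0, 0, -2]], turn=[[0, 0, 0], [0, 0, 0], [0, 0, 0], [0, 0, 0], [0, 0, 0], [0, 0, 0], [0, 0, 0]])

```text
time_s: 18.22
position: [0.4315, 0.354, 0.0145]
tcp_rot: [[0.004, -0.381, 0.925], [0.002, 0.925, 0.381], [-1.0, 0.0, 0.005]]
force: [-0.8, 0.7, 5.6]
opening: 0.621
```

```bash
python3 - <<'E'
from plan import *
go(flat(.429,.353,.033,22.4),deck(.1,-.088,.2,-1))
E
```

```text
t 18.22 pos [0.4315 0.354  0.0145] J [ 27.9  43.3 100.1  -0.   36.4   5.5] F [-0.8  0.7  5.6] op 0.621
dp [-2.5 -1.  -0.5] turn [-0.0022  0.0042  0.0004] deg 0.3 rows 0.1
dp [ 117.8 -438.7  235.3] turn [ 0.344  -0.2299 -1.9616] deg 114.9 rows 16.0
```

Request:
send_rows(fingers=[0.5, 0.5, 0.5, 0.5, 0.5, 0.5, 0.5, 0.5, 0.5, 0.5], dp=[[0, 0, 6], [0, 0, 22], [0, 0, 48], [0, 0, 80], [2, -5, 112], [6, -15, 145], [12, -32, 178], [18, -55, 208], [24, -82, 230], [30, -112, 240]], turn=[[0, 0, 0], [0, 0, 0], [0, 0, 0], [0.01, -0.007, -0.06], [0.03, -0.018, -0.15], [0.045, -0.03, -0.26], [0.065, -0.043, -0.37], [0.085, -0.057, -0.49], [0.105, -0.07, -0.6], [0.127, -0.085, -0.72]])

```text
time_s: 19.05
position: [0.4632, 0.2419, 0.2583]
tcp_rot: [[0.133, 0.32, 0.938], [0.088, 0.939, -0.333], [-0.987, 0.127, 0.097]]
force: [0.7, 0.3, -0.2]
opening: 0.616
```

```bash
python3 - <<'E'
from plan import *
go(deck(.1,-.088,.2,-1))
c=bot.capture('scene');cv2.imwrite('pics/s14.png',c['img'])
E
```

```text
t 19.05 pos [0.4632 0.2419 0.2583] J [ 13.4  16.1 100.8   3.8  54.5  30.6] F [ 0.7  0.3 -0.2] op 0.616
dp [  86.  -326.6   -8.5] turn [ 0.2195 -0.1367 -1.2367] deg 72.4 rows 10.1
```

View pics/s14.png

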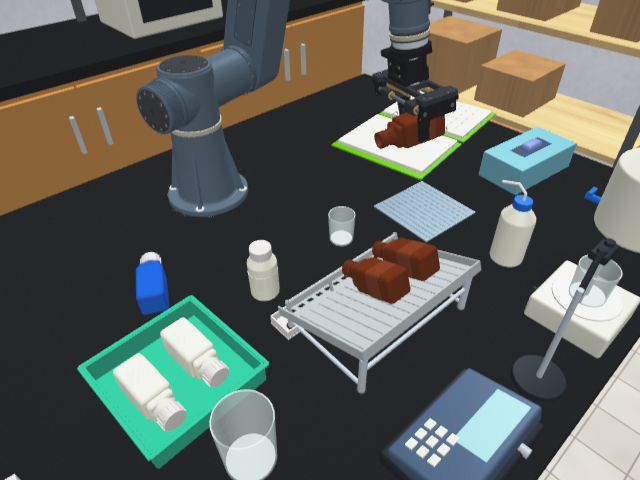

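Held, with the mouth turning towards the bar. I'll carry it to the free slot.

Request:
send_rows(fingers=[0.5, 0.5, 0.5, 0.5, 0.5, 0.5, 0.5, 0.5, 0.5, 0.5], dp=[[8, -31, 5], [16, -62, 8], [25, -95, 10], [34, -128, 10], [43, -162, 10], [52, -196, 8], [60, -230, 4], [69, -264, 0], [78, -298, -4], [86, -326, -8]], turn=[[0.02, -0.013, -0.119], [0.042, -0.026, -0.238], [0.063, -0.04, -0.357], [0.085, -0.053, -0.478], [0.106, -0.066, -0.598], [0.128, -0.08, -0.72], [0.15, -0.093, -0.843], [0.171, -0.107, -0.965], [0.194, -0.12, -1.09], [0.2195, -0.1367, -1.2367]])

```text
time_s: 19.93
position: [0.5494, -0.0913, 0.2501]
tcp_rot: [[0.337, 0.942, -0.011], [-0.008, -0.009, -1.0], [-0.942, 0.337, 0.004]]
force: [1.1, 0.6, -1.0]
opening: 0.618
```

```bash
python3 - <<'E'
from plan import *
go(deck(.1,-.088,.2,-1),deck(.1,-.088,.06,-1))
c=bot.capture('scene');cv2.imwrite('pics/s15.png',c['img'])
c=bot.capture('wrist');cv2.imwrite('pics/w15.png',c['img'])
E
```

```text
t 19.93 pos [ 0.5494 -0.0913  0.2501] J [-25.4  16.4 104.8  12.   41.3  57.4] F [ 1.1  0.6 -1. ] op 0.618
dp [-0.2  6.6 -0.3] turn [ 0.004  -0.0066 -0.0133] deg 0.9 rows 0.2
dp [  47.8    5.4 -131.8] turn [ 0.004  -0.0066 -0.0133] deg 0.9 rows 3.4
```

View pics/s15.png

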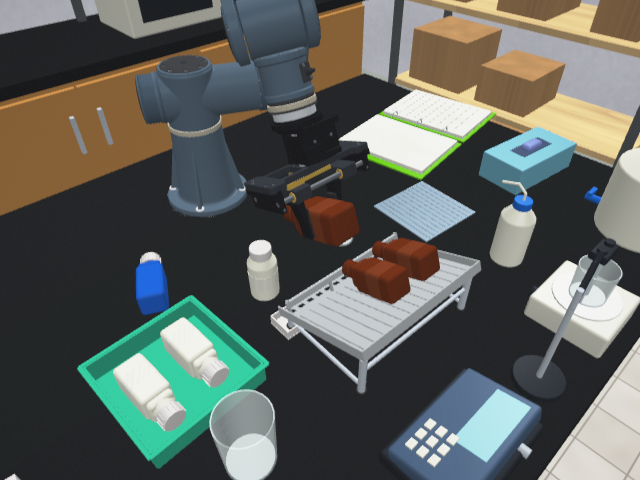

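View pics/w15.png

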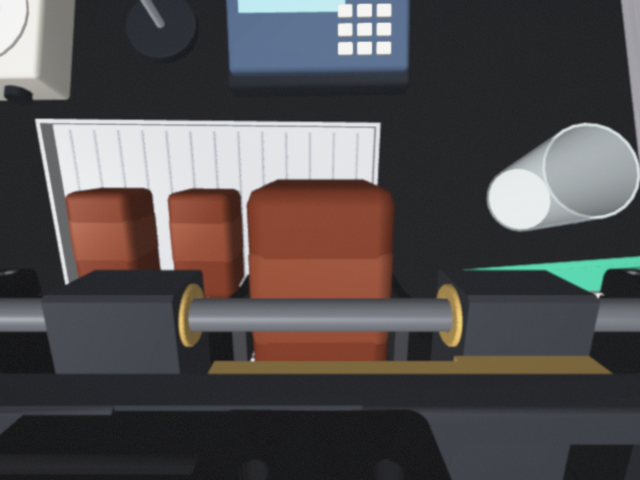

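Request:
send_rows(fingers=[0.5, 0.5, 0.5, 0.5, 0.5, 0.5, 0.5, 0.5, 0.5], dp=[[5, 3, -15], [12, 6, -38], [20, 6, -62], [28, 6, -86], [34, 6, -106], [39, 6, -122], [41, 5, -132], [41, 5, -135], [41, 5, -135]], turn=[[0.004, -0.007, -0.013], [0.004, -0.007, -0.013], [0.004, -0.007, -0.013], [0.004, -0.007, -0.013], [0.004, -0.007, -0.013], [0.004, -0.007, -0.013], [0.004, -0.007, -0.013], [0.004, -0.007, -0.013], [0.004, -0.007, -0.013]])

```text
time_s: 20.78
position: [0.5905, -0.0867, 0.1141]
tcp_rot: [[0.341, 0.94, -0.022], [-0.008, -0.02, -1.0], [-0.94, 0.341, 0.001]]
force: [0.1, 0.1, -0.2]
opening: 0.616
```

```bash
python3 - <<'E'
from plan import *
go(deck(.094,-.088,.033,-1))
s=bot.read_state();print((np.array(s['position'])-DO)@DR)
c=bot.capture('scene');cv2.imwrite('pics/s16.png',c['img'][170:370,250:500].repeat(3,0).repeat(3,1))
E
```

```text
t 20.78 pos [ 0.5905 -0.0867  0.1141] J [-22.8  32.  107.3  18.6  23.1  52.4] F [ 0.1  0.1 -0.2] op 0.616
dp [ 10.3   0.7 -23.2] turn [ 0.0006 -0.0019 -0.0029] deg 0.2 rows 0.6
[ 0.0922 -0.0889  0.0393]
```

View pics/s16.png

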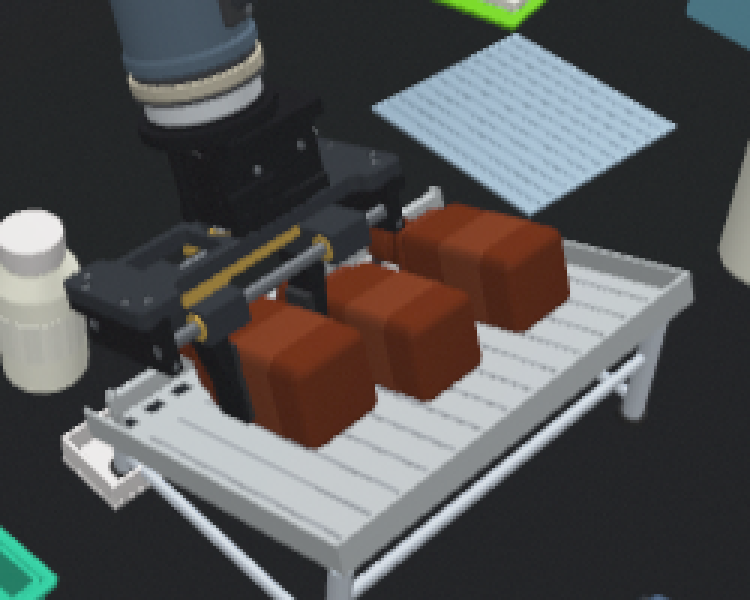

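Request:
send_rows(fingers=[0.5, 0.5, 0.5, 0.5, 0.5, 0.5], dp=[[3, 0, -7], [6, 0, -15], [8, 0, -20], [9, 0, -23.5], [9.3, 0, -24.3], [9.3, 0, -24.3]], turn=[[0, 0, 0], [0, 0, 0], [0, 0, 0], [0, 0, 0], [0, 0, 0], [0, 0, 0]])

```text
time_s: 21.33
position: [0.6001, -0.087, 0.0902]
tcp_rot: [[0.342, 0.939, -0.022], [-0.008, -0.02, -1.0], [-0.94, 0.342, 0.001]]
force: [-0.2, 0.1, -0.6]
opening: 0.616
```

Request:
send_rows(fingers=[0.5, 0.5, 0.5, 0.5], dp=[[0, 0, -1], [0.5, 0, -2], [1, 0, -3], [1, 0, -3]], turn=[[0, 0, 0], [0, 0, 0], [0, 0, 0], [0, 0, 0]])

```text
time_s: 21.67
position: [0.6012, -0.0871, 0.0873]
tcp_rot: [[0.342, 0.939, -0.022], [-0.009, -0.02, -1.0], [-0.94, 0.342, 0.001]]
force: [-0.5, -0.8, -0.6]
opening: 0.62
```

```bash
python3 - <<'E'
from plan import *
go()
s=bot.read_state();print((np.array(s['position'])-DO)@DR)
E
```

```text
t 21.67 pos [ 0.6012 -0.0871  0.0873] J [-22.4  35.4 106.7  20.6  20.3  50.6] F [-0.5 -0.8 -0.6] op 0.62
[ 0.0931 -0.089   0.0105]
```

No contact yet, so I'll go about 1.5 mm lower.

Request:
send_rows(fingers=[0.5, 0.5, 0.5, 0.5], dp=[[0, 0, -0.5], [0.3, 0, -1], [0.5, 0, -1.5], [0.5, 0, -1.5]], turn=[[0, 0, 0], [0, 0, 0], [0, 0, 0], [0, 0, 0]])

```text
time_s: 22.0
position: [0.6013, -0.0871, 0.0871]
tcp_rot: [[0.343, 0.939, -0.022], [-0.009, -0.02, -1.0], [-0.939, 0.343, 0.002]]
force: [-4.9, 1.1, 10.5]
opening: 0.62
```

Contact at 10.5 N. I'll ease it 4 mm downhill and release.

Request:
send_rows(fingers=[0.5, 0.5, 0.5, 0.5, 0.65, 0.74, 0.74, 0.74, 0.74, 0.74], dp=[[-1, 0, 0.3], [-2.5, 0, -0.5], [-4, 0, -1.2], [-4, 0, -1.2], [-4, 0, -1.2], [-4, 0, -1.2], [-4, 0, -1.2], [-4, 0, -1.2], [-4, 0, -1.2], [-4, 0, -1.2]], turn=[[0, 0, 0], [0, 0, 0], [0, 0, 0], [0, 0, 0], [0, 0, 0], [0, 0, 0], [0, 0, 0], [0, 0, 0], [0, 0, 0], [0, 0, 0]])

```text
time_s: 22.83
position: [0.5973, -0.0871, 0.0859]
tcp_rot: [[0.343, 0.939, -0.022], [-0.009, -0.02, -1.0], [-0.939, 0.343, 0.002]]
force: [0.1, 0.1, -0.4]
opening: 0.736
```

Request:
send_rows(fingers=[0.74, 0.74, 0.74, 0.74, 0.74, 0.74, 0.74, 0.74, 0.74, 0.74], dp=[[-3, 0, 9], [-9, 0, 25], [-18, 0, 50], [-29, 0, 80], [-42, 0, 115], [-55, 0, 145], [-70, -10, 175], [-85, -30, 195], [-105, -55, 205], [-125, -85, 210]], turn=[[0, 0, 0], [0, 0, 0], [0, 0, 0], [0, 0, 0], [0, 0, 0], [0, 0.02, 0], [0, 0.08, 0], [0, 0.14, 0], [0, 0.2, 0], [0, 0.26, 0]])

```text
time_s: 23.67
position: [0.4719, -0.1724, 0.2995]
tcp_rot: [[0.092, 0.996, -0.019], [-0.012, -0.018, -1.0], [-0.996, 0.092, 0.01]]
force: [0.8, -0.3, -0.6]
opening: 0.738
```

Request:
send_rows(fingers=[0.74, 0.74, 0.74, 0.74, 0.74, 0.74, 0.74, 0.74, 0.74, 0.74], dp=[[-3, -25, 0], [-6, -60, 0], [-9, -100, 0], [-12, -140, 0], [-15, -180, 0], [-18, -220, 0], [-21, -255, 0], [-24, -285, 0], [-25, -300, 0], [-25, -300, 0]], turn=[[0, 0, 0], [0, 0, 0], [0, 0, 0], [0, 0, 0], [0, 0, 0], [0, 0, 0], [0, 0, 0], [0, 0, 0], [0, 0, 0], [0, 0, 0]])

```text
time_s: 24.5
position: [0.4456, -0.4763, 0.2995]
tcp_rot: [[0.092, 0.995, -0.024], [-0.015, -0.022, -1.0], [-0.996, 0.092, 0.013]]
force: [-0.1, 0.1, 0.6]
opening: 0.741
```

```bash
python3 - <<'E'
from plan import *
go()
for n in('top','scene'):
    c=bot.capture(n);np.savez(n+'9.npz',**c);cv2.imwrite(f'pics/{n}_end.png',c['img'])
E
sed 's/"0.npz"/"9.npz"/' deck.py > deck9.py; python3 deck9.py
```

```text
t 24.5 pos [ 0.4456 -0.4763  0.2995] J [-58.6  26.5  76.    4.2  74.   31.6] F [-0.1  0.1  0.6] op 0.741
top 5442 plane [ 0.3653 -0.011  -0.1429] n [-0.3431  0.0104  0.9393] tilt 0.35035257609196163 az -1.7303738808931406 0.0016466927824099527
top face 1322 x [0.0547 0.1602] y [0.0654 0.0916 0.1188] z 0.05336963486973159 ((106.54078674316406, 92.27037048339844), (53.99845504760742, 108.66655731201172), 88.8170166015625)
top face 1309 x [0.0534 0.1575] y [-0.0194  0.0077  0.033 ] z 0.0533962152346831 ((104.2532730102539, 7.650753021240234), (54.089168548583984, 108.93942260742188), 87.93029022216797)
top face 1322 x [0.0511 0.1548] y [-0.1121 -0.0859 -0.06  ] z 0.05331497552094451 ((100.58180236816406, -86.02915954589844), (54.13737487792969, 111.34178924560547), 88.26829528808594)
bar 531 [0.0095 0.0149 0.0192] [0.0259 0.0334 0.0367]
uphill edge slope [0.0241 0.2177]
y extents [-0.6147  0.3499]
mat top 0 ((0.0, 0.0), (0.0, 0.0), 0.0)Traceback (most recent call last):
  File "deck9.py", line 37, in <module>
    q=W[amb&(W[...,1]>.2)&(W[...,0]<.6)];print("mat all",cv2.minAreaRect((q[:,:2]*1000).astype(np.float32)),q[:,2].max())
                                                                                                            ~~~~~~~~~~^^
    return umr_maximum(a, axis, None, out, keepdims, initial, where)
ValueError: zero-size array to reduction operation maximum which has no identity
```

View pics/top_end.png

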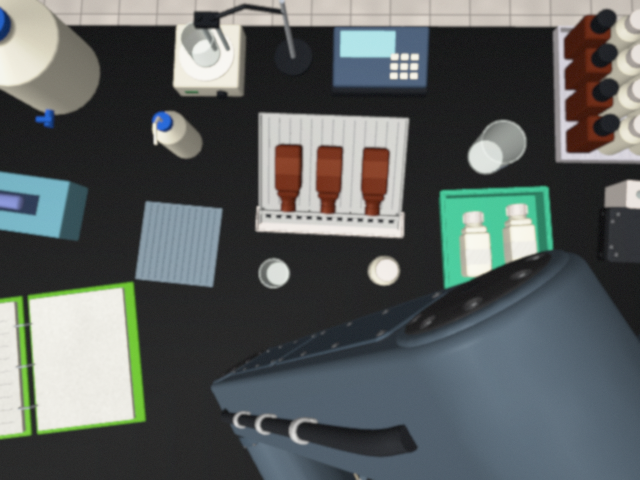

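View pics/scene_end.png

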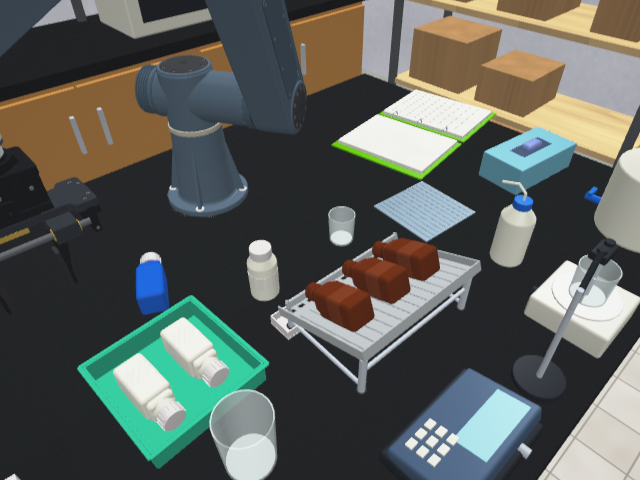

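All three amber bottles lie level with each other against the bar, at (290,178), (329,180) and (375,180) in the top view. Their body faces are shifted only by the bar's own skew, to within 1 mm. The sample bottle is flat in the tub, and everything else is where it was.

```bash
python3 - <<'E'
from plan import *
W=cloud(dict(np.load('scene9.npz')));im=np.load('scene9.npz')['img']
hsv=cv2.cvtColor(im,cv2.COLOR_BGR2HSV)
a=np.radians(3.1);T=np.array([.455,-.355]);D=W[...,:2]-T
X=D@[np.cos(a),np.sin(a)];Y=D@[-np.sin(a),np.cos(a)]
for lo,hi in((-.005,.1),(-.1,-.01)):
    m=(hsv[...,1]<60)&(Y>lo)&(Y<hi)&(abs(X)<.1)&(W[...,2]>.053)&(W[...,2]<.07)
    print(np.percentile(X[m],[1,99]),np.percentile(Y[m],[1,99]),np.median(W[...,2][m]))
print(bot.hand_in())
E
```

```text
[-0.0674  0.0327] [0.0179 0.0682] 0.05746703219442628
[-0.0538  0.0467] [-0.0789 -0.0278] 0.05738119216411164
the job is handed in; nothing more can be done
None
```

The rack is put right and the job is handed in, at about 24.6 s of the 67 s allowed. No verdict came back.

**What I did**
- The white sample bottle is off the rack and laid flat in the free half of the tub.
- The reversed amber bottle was turned half round about the deck normal and set back in the middle place, mouth downhill.
- The washed bottle from the mat is in the place that came free on the right, mouth downhill.

**Last checks, from the top and scene cameras**
- **Amber bottles:** all three are flat, with top faces about 53 mm off the deck, and within about 1° of straight down the slope. Measured along the deck, they line up with the untouched drained bottle to within about 1 mm once the bar's skew is allowed for. I judged contact with the bar from that comparison, not by measuring each mouth.
- **Drained bottle:** it moved less than about 2 mm.
- **Sample bottle:** its top face is at the same height as the other tub bottle (57 mm), with its body centre near y = +43 mm in the tub. That is within the limits.
- **Everything else:** the beakers, round bottle, wash bottle and tub bottle look unmoved, and the arm stood clear of everything.

**Check that failed:** the final measuring script stopped with an error on reaching the mat, which is now empty. The deck results above were already printed by then, from the top camera only. I measured the tub separately in the scene camera, just before handing in.

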